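Dress a plate's edge with two forward file strokes

TASK

Take the longer of the two flat files by its upright grip and file the top edge of the thin metal plate in the small vise: two strokes with light pressure, each pushing the file toe first, away from the robot, square across the middle of the edge, from the front part of the blade to its rear part. A file cuts on the push only, so after each stroke lift it clear of the plate before bringing it back. Then lay it flat on the bench clear of the vise, and leave the short file where it lies.

Things in the scene. Friction and masses are not known exactly. Their poses are not given: they have to be found in the camera images.
- file_long_grip (a point): Long flat file, about 0.27 kg, lying teeth down: dark blade 160 x 26 x 6 mm (toe end narrower) under an aluminium bar (top at 12 mm), one upright grey grip on it at mid-length, 56 long, 24 wide, 12 to 58 mm above the underside. Point: middle of the grip, 37 mm above the underside, mid-length. x along the blade to the toe (80 mm each way), y across the grip's 24 mm, z up.
- file_short_grip (a point): The short file, to be left alone: same make and same grip, but its blade is only 90 mm long. Point: middle of its grip, 37 mm above its underside; axes as for the long file. Either file may lie nearer the vise.
- edge (a point): Middle of the top edge, 92 mm up, of an upright bare aluminium plate, 56 wide, 3 thick, 34 mm showing above the grey jaws of a fixed small vise (base 100 x 90 mm; screw on its -x side, 50 mm below the edge). x: across the edge, forward, away from the robot; y along the edge; z up. The vise head sits on rubber: pressed, it starts to give at about 1 N, then 1 mm per 1.3 N, 8 mm at most; 3 mm is light pressure.
- plate (a joint): Lean of the thin plate in the jaws, rad: 0 upright, positive when its top edge is dragged forward (+x of the edge), negative when dragged back. Springy: about 0.03 rad (1 mm at the edge) per newton of drag; it stands up again when let go.

How it is judged:
On the way, in this order (a step that is already met when the one before it is completed fails the run):
1. stroke 1 begins: the front part of the long file's blade rests on the plate's edge, square across its middle (contact force between file_long and plate above 0.8 N and x of file_long_grip in the frame of edge below -0.02 m and y of file_long_grip in the frame of edge between -0.02 and 0.02 m and angle between the x axis of file_long_grip and the x axis of edge, either way round below 0.26 rad), for 0.05 s.
2. stroke 1: the middle of the blade is pushed forward over the edge under light pressure (the plate leans forward) (contact force between file_long and plate above 0.8 N and x of file_long_grip in the frame of edge between -0.015 and 0.015 m and value of joint plate above 0.012 rad and y of file_long_grip in the frame of edge between -0.02 and 0.02 m and angle between the x axis of file_long_grip and the x axis of edge, either way round below 0.26 rad), for 0.05 s.
3. stroke 1 ends: the rear part of the blade has been pushed onto the edge, still in contact and pushing forward (contact force between file_long and plate above 0.8 N and x of file_long_grip in the frame of edge above 0.02 m and value of joint plate above 0.012 rad and y of file_long_grip in the frame of edge between -0.02 and 0.02 m and angle between the x axis of file_long_grip and the x axis of edge, either way round below 0.26 rad), for 0.05 s.
4. after stroke 1 the file is lifted clear of the edge (by 5 mm or more) (contact force between file_long and plate below 0.05 N and z of file_long_grip in the frame of edge above 0.042 m), for 0.1 s.
5. stroke 2 begins: the front part of the long file's blade rests on the plate's edge, square across its middle (all of step 1), for 0.05 s.
6. stroke 2: the middle of the blade is pushed forward over the edge under light pressure (the plate leans forward) (all of step 2), for 0.05 s.
7. stroke 2 ends: the rear part of the blade has been pushed onto the edge, still in contact and pushing forward (all of step 3), for 0.05 s.
8. after stroke 2 the file is lifted clear of the edge (by 5 mm or more) (all of step 4), for 0.1 s.
At the end, for the whole second after the job is handed in: Both strokes made, and the long file lies flat on the bench (within 8 mm in height and 7 degrees), at rest, off the vise (its grip at least 60 mm from the plate's edge) and released; the short file is where it was (height (world z) of file_long_grip between 0.03 and 0.045 m and angle between file_long_grip's own z axis and vertical below 0.12 rad and linear speed of file_long below 0.02 m/s and contact force between file_long and plate below 0.05 N and horizontal distance between file_long_grip and edge above 0.06 m); the robot touches nothing.
It fails at once if the file was dragged backward over the edge under pressure (the plate leaned back by more than 0.025 rad while the file pressed on it) (contact force between file_long and plate above 0.8 N and value of joint plate below -0.025 rad).
It fails at once if the short file was moved by more than 25 mm (distance of file_short_grip from where it was at the start of the episode above 0.025 m).
It also fails if it takes over 64 s, if anything falls off the work surface, if the arm or the gripper's body presses on something with over 40 N, if the wrist force passes 120 N, or if a joint passes its speed limit or range.

ROBOT

A 6-joint arm with a two-finger parallel gripper is mounted at the origin on a cart in front of the work surface, level with it; the furniture and walls round the work are solid. World frame = base frame: x ahead of the robot, y to its left, z up, the work surface at z = 0. Lengths are in m, angles in rad, forces in N, time in s.
With the tool pointing down it reaches from about 0.25 to 0.775 m from the base axis. Payload 4 kg.
Tool frame: the origin (TCP) lies on the centre line of the jaws, within the pads' length; the fingertips stand 14 mm ahead of it and the grasp point (between the pads) lies 5 mm behind it (robot.tcp_to_tips is the distance from the TCP to the fingertips, in m); z points along the fingers, y is the line along which they close (so a half turn about z gives the same grasp; the last joint's range is limited). The gripper opens to 94 mm and grips with 3 to 60 N. Pads are 16 mm wide; open, the fingers measure 119 mm over their backs; the gripper's body (75 mm by 177 mm) begins 78 mm behind the grasp point.
Start: joints at [1.116, 0.087, 1.371, -0, 1.684, -0.103], TCP at [0.19, 0.516, 0.22] pointing down, gripper open.
Joint ranges: [-3.1, 3.1], [-0.76, 2.03], [0.27, 2.55], [-1.08, 4.22], [0.17, 2.65], [-2.57, 2.57]. Speed limits (rad/s): [2.79, 2.79, 3.14, 3.14, 3.14, 3.14].

INTERFACE

Orientations are given as [roll, pitch, yaw] about the fixed x, y, z axes, in that order (R = Rz(yaw) Ry(pitch) Rx(roll)).
In Python, from bench import robot gives the robot as it stands.
- The arm moves only by the tool carry_out, never from a script. Its argument "increments" is a list of rows, each a list of 3 entries, a list of its own where there are three numbers: the closure in counts, from 0 (fully open) to 255 (shut), then the shift along the tool's x, y, z in mm, then the turn about the tool's z in degrees. In form: [[fingers, [dx, dy, dz], twist], ...]. A call has 1 to 8 rows; each row shifts and turns the commanded pose from where the row before left it, along the tool's axes as they then stand; what a row does not reach is not made up. A row lasts 1/10 s, in which the tool goes at most 50 mm and 8.59 degrees, less where a joint would pass 70% of its speed; a pose out of reach is approached as far as the arm can. A call with a gripper value outside its range is refused whole. The fingers move at their own pace and stop on an object; the grip force is fixed at half the most. Time passes only in rows, so rows that do not move let the fingers close. It gives the time, the measured TCP pose, the force, the opening and the grip force at its end, in the units of the state.
- robot.get_obs(): the state, without advancing time (a new reading comes with each control period).
- robot.snapshot(name): name is "scene" or "side" or "wrist"; returns the picture (420x560x3 uint8, blue, green, red); there is no depth.
- robot.get_calibration(name): a dict with "vfov" (degrees; the focal length in pixels is half the picture's height over the tangent of half this angle, whatever the lens; pixels are square), "cx", "cy" (the principal point, pixels), "T" (4x4, takes a point from camera to world coordinates). Camera axes: x right, y down, z forward; pixel columns grow to the right and rows downward; lengths in m; the calibration is good to about 2 mm. A picture is of the moment at which its call begins: read the wrist's pose just before it. get_calibration takes no time and is no camera call; for the wrist camera it gives the pose at the moment of the call.
- robot.close_job(): hands the job in; it is judged then, once.
The state is a dict: "time": time; "joint_positions": joint angles; "qvel": joint speeds; "joint_torque": joint torques, N m; "tool_pos": TCP position; "ee_rot": TCP orientation; "wrist_force": force on the tool from outside, world axes, zero at the start; "wrist_torque": the same for the moment, N m; "width": finger opening in m; "finger_force": force on a finger pad.
Only numpy, scipy, OpenCV 4.12 (cv2) and the standard library are available. Lean on these libraries where they do the work, as an engineer would, in place of code of your own. Each camera call takes 0.05 s, during which the arm holds its last target. There are 200 camera calls.

## Working session

There is one attempt and no reset: what is moved stays moved. The work goes in short steps, Python scripts to look and compute and a tool call to move; the robot and the scene stay as the last step left them, time stands still between calls to the robot, and variables do not carry over. Pictures are saved under pics/ and viewed, at most 10 in all, crops included, and the job is handed in when it is done.

Besides the shell and the picture viewer there is one more tool, called after "Call:" in YAML: its name, and indented under it one key for each argument. carry_out: Moves the arm, as the interface text tells. Its arguments: {"type":"object","properties":{"increments":{"type":"array","items":{"type":"array"}}},"required":["increments"]}

```bash
ls; mkdir -p pics; cat > h.py <<'E'
import numpy as np,cv2
from bench import robot
def ray(cal,u,v,z):
    f=210/np.tan(np.radians(cal['vfov'])/2);T=np.array(cal['T'])
    d=T[:3,:3]@np.array([(u-cal['cx'])/f,(v-cal['cy'])/f,1]);o=T[:3,3]
    return (o+d*(z-o[2])/d[2]).round(4)
def proj(cal,p):
    f=210/np.tan(np.radians(cal['vfov'])/2);T=np.array(cal['T'])
    q=T[:3,:3].T@(np.array(p)-T[:3,3]);return (f*q[0]/q[2]+cal['cx'],f*q[1]/q[2]+cal['cy'])
E
python3 - <<'E'
from h import *
o=robot.get_obs();print(o)
ims=[]
for n in ("scene","side"):
    i=robot.snapshot(n);cv2.imwrite(f"pics/{n}0.png",i);c=robot.get_calibration(n);print(n,c)
E
```

```text
pics
{'time': 0.0, 'joint_positions': array([ 1.11591404e+00,  8.79645357e-02,  1.37223713e+00, -2.75602711e-05,
        1.68357190e+00, -1.03084284e-01]), 'qvel': array([-6.02089607e-04, -1.01399504e-03, -5.89973416e-04,  1.00435133e-03,
        8.58892674e-05, -4.91478569e-04]), 'joint_torque': array([-1.88558835e-03, -3.40186644e+01, -3.02423573e+01,  7.16917310e-02,
        3.30421503e-02, -1.78407595e-04]), 'tool_pos': array([0.18930366, 0.51585588, 0.21830761]), 'ee_rot': array([-3.13942050e+00, -1.97173172e-04,  2.78979136e+00]), 'wrist_force': array([ 0.47267546,  0.5195926 , -0.04792779]), 'wrist_torque': array([0.00951664, 0.00325414, 0.00592252]), 'finger_force': 0.0, 'width': 0.09415249371920682}
scene {'vfov': 43.08383555742966, 'cx': 274.58165300167025, 'cy': 203.3480009157909, 'T': array([[ 0.62729661, -0.44605169,  0.63838613, -0.06075443],
       [-0.778647  , -0.3744    ,  0.50352108, -0.39421188],
       [ 0.01441534, -0.81293452, -0.58217666,  0.63283454],
       [ 0.        ,  0.        ,  0.        ,  1.        ]])}
side {'vfov': 49.65260997621519, 'cx': 278.1943944700618, 'cy': 207.2117961862525, 'T': array([[-0.97063972, -0.14226328,  0.19395796,  0.32511671],
       [-0.23989703,  0.63137042, -0.73744207,  0.70698435],
       [-0.01754839, -0.7623205 , -0.64696175,  0.66720979],
       [ 0.        ,  0.        ,  0.        ,  1.        ]])}
```

```bash
python3 -c "
import cv2,numpy as np
a=cv2.imread('pics/scene0.png');b=cv2.imread('pics/side0.png')
cv2.imwrite('pics/s1.png',a);cv2.imwrite('pics/s2.png',b)"
```

```text
(no output)
```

View pics/scene0.png

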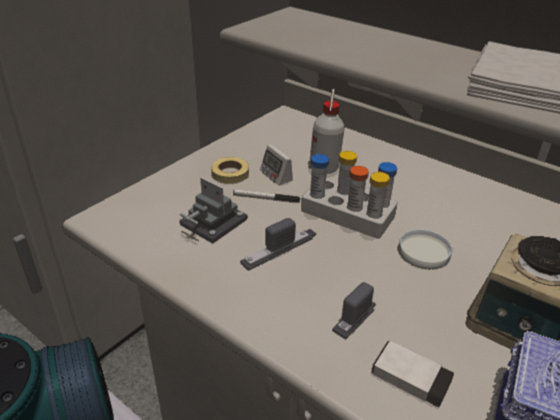

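View pics/side0.png

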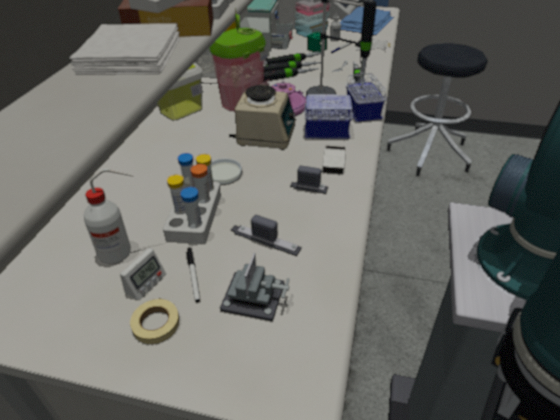

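The scene view shows the vise at (212,215), the long file from (245,263) to (314,234) with its grip at (280,235), and the short file at (355,310). The side view shows the vise at (255,290), the long file from (235,233) to (298,248) and the short file at (310,180).

```bash
python3 - <<'E'
from h import *
s=robot.get_calibration('scene');d=robot.get_calibration('side')
print('ends',ray(s,245,263,.006),ray(s,314,234,.006),ray(d,235,233,.006),ray(d,298,248,.006))
print('griptop',ray(s,281,225,.058),ray(d,264,222,.058))
print('plate top',ray(s,203,180,.092),ray(s,223,192,.092),ray(d,254,256,.092))
print('short',ray(s,357,290,.058),ray(d,310,170,.058))
a=cv2.imread('pics/scene0.png')[165:275,170:330];b=cv2.imread('pics/side0.png')[205:325,205:315]
a=cv2.resize(a,None,fx=3.5,fy=3.5,interpolation=3)[:,:500];a=cv2.resize(cv2.imread('pics/scene0.png')[165:275,170:330],(480,330),interpolation=3)
b=cv2.resize(b,(310,338),interpolation=3)[:330];
cv2.imwrite('pics/z.png',np.hstack([a,b]))
c=robot.get_calibration('wrist');print(c)
E
```

```text
ends [0.4539 0.0752 0.006 ] [0.5972 0.0293 0.006 ] [0.5923 0.0552 0.006 ] [0.4533 0.0689 0.006 ]
griptop [0.526  0.0533 0.058 ] [0.5245 0.0632 0.058 ]
plate top [0.5048 0.2219 0.092 ] [0.5    0.1665 0.092 ] [0.5072 0.188  0.092 ]
short [ 0.4742 -0.1345  0.058 ] [ 0.4683 -0.1314  0.058 ]
{'vfov': 68.3815083094907, 'cx': 280.12135341956184, 'cy': 201.5639874749047, 'T': array([[ 0.34377097,  0.90465738,  0.25182642,  0.11688784],
       [ 0.93905213, -0.33071618, -0.09385047,  0.54401382],
       [-0.00161945,  0.2687412 , -0.96321106,  0.38398635],
       [ 0.        ,  0.        ,  0.        ,  1.        ]])}
```

View pics/z.png

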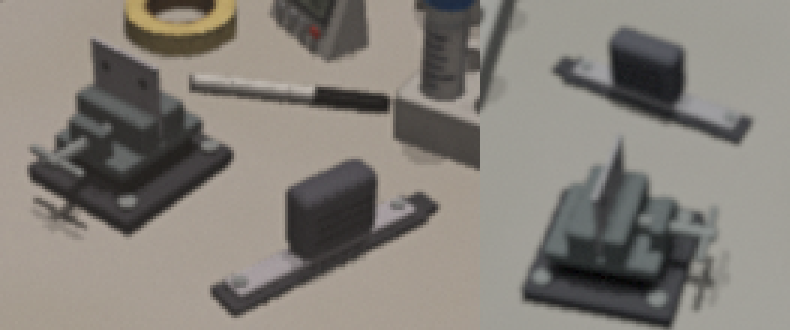

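The zoom shows that the toe (tapered end) of the long file points away from the robot, at +x. The plate is upright in the vise, and the screw faces the robot. Moving above both for a close look.

Call:
carry_out:
  increments:
    - [0,[-36,-22,0],0]
    - [0,[-36,-22,0],0]
    - [0,[-36,-22,0],0]
    - [0,[-36,-22,0],0]
    - [0,[-36,-22,0],0]
    - [0,[-36,-22,0],0]
    - [0,[-36,-22,0],0]
    - [0,[-36,-22,0],0]

```text
time: 0.9
tool_pos: [0.3998, 0.2503, 0.2191]
ee_rot: [-3.141, -0.0, 2.79]
wrist_force: [0.5, 0.8, -0.5]
width: 0.0937
finger_force: 0.0
```

Call:
carry_out:
  increments:
    - [0,[-36,-22,0],0]
    - [0,[-36,-22,0],0]
    - [0,[-36,-22,0],0]
    - [0,[-30,-20,0],0]
    - [0,[0,0,0],-6]
    - [0,[0,0,0],-5.5]
    - [0,[0,0,0],0]
    - [0,[0,0,0],0]

```text
time: 1.7
tool_pos: [0.4989, 0.1236, 0.2191]
ee_rot: [-3.141, -0.001, 2.989]
wrist_force: [-0.6, -0.7, 0.1]
width: 0.0941
finger_force: 0.0
```

```bash
python3 - <<'E'
from h import *
o=robot.get_obs();print(o['time'],o['tool_pos'],o['ee_rot'],o['wrist_force'])
c=robot.get_calibration('wrist');i=robot.snapshot('wrist');cv2.imwrite('pics/w1.png',i)
np.save('w1.npy',np.array(c['T']));print(c)
cv2.imwrite('pics/w1b.png',cv2.resize(i,(784,588)))
E
```

```text
1.7 [0.49893728 0.12360816 0.21906027] [-3.14145792e+00 -7.52351930e-04  2.98859717e+00] [-0.60776241 -0.71026179  0.09618426]
{'vfov': 68.3815083094907, 'cx': 280.12135341956184, 'cy': 201.5639874749047, 'T': array([[ 1.51549788e-01,  9.52218705e-01,  2.65164475e-01,
         4.22608915e-01],
       [ 9.88449622e-01, -1.46018083e-01, -4.05717253e-02,
         1.36414829e-01],
       [ 8.56526579e-05,  2.68250362e-01, -9.63349229e-01,
         3.84668719e-01],
       [ 0.00000000e+00,  0.00000000e+00,  0.00000000e+00,
         1.00000000e+00]])}
```

View pics/w1b.png

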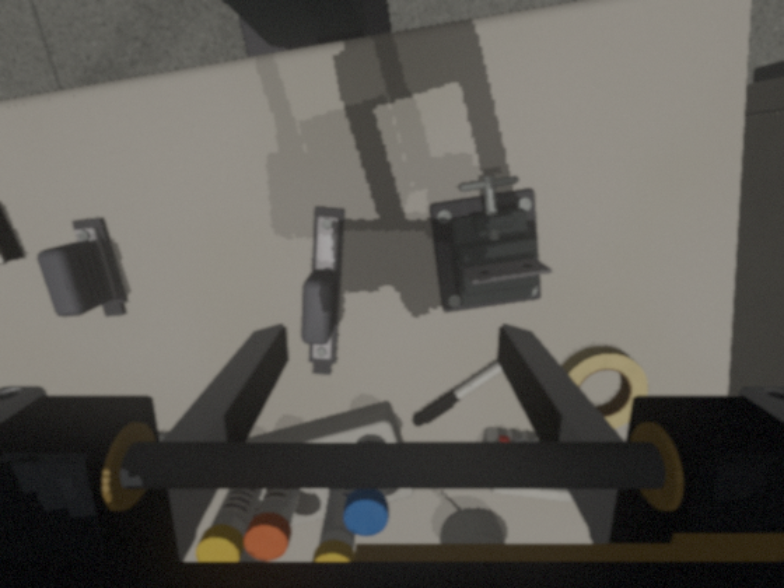

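Wrist view (scaled 1.4x): the long file has its heel at (329,209), toe at (321,370) and grip at (318,305). The vise is at (487,250) with the plate edge near (474–550,268). I'll take one crop to pick the edges precisely.

```bash
python3 -c "
import cv2
i=cv2.imread('pics/w1.png')[130:280,200:400];i=cv2.convertScaleAbs(i,alpha=1.7)
cv2.imwrite('pics/c.png',cv2.resize(i,None,fx=3.9,fy=3.9,interpolation=cv2.INTER_CUBIC))"
```

```text
(no output)
```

View pics/c.png

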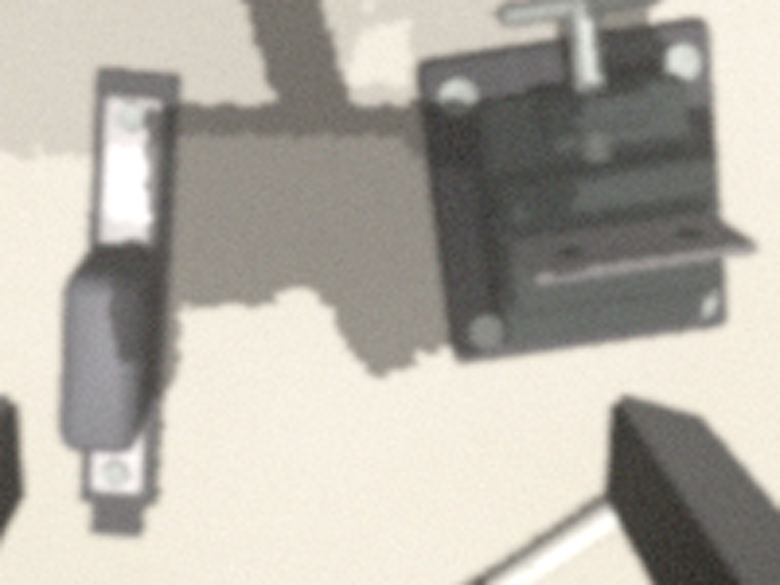

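The crop shows the plate's top edge from (537,279) to (757,246), heel mid (139,72), toe mid (117,533) and base corners (418,62), (707,20), (724,322), (460,360).

```bash
python3 - <<'E'
from h import *
c=robot.get_calibration('wrist')
g=lambda u,v,z:ray(c,200+u/3.9,130+v/3.9,z)
a,b=g(537,279,.092),g(757,246,.092);d=b-a
print('edge',a,b,(a+b)/2,np.linalg.norm(d),'yaw',np.arctan2(-d[0],d[1]))
h,t=g(139,72,.006),g(117,533,.006);d=t-h
print('file',h,t,(h+t)/2,np.linalg.norm(d),'yaw',np.arctan2(d[1],d[0]))
print('grip top corners',g(68,445,.058),g(130,447,.058),g(75,285,.058),g(140,290,.058))
for p in[(418,62),(707,20),(724,322),(460,360)]: print(g(*p,.012))
E
```

```text
edge [0.5118 0.1802 0.092 ] [0.5115 0.2355 0.092 ] [0.51165 0.20785 0.092  ] 0.05530081373723174 yaw 0.0054249015739348165
file [0.4526 0.0773 0.006 ] [0.607  0.0399 0.006 ] [0.5298 0.0586 0.006 ] 0.15886510000626314 yaw -0.23765055003112992
grip top corners [0.5516 0.0445 0.058 ] [0.555  0.0623 0.058 ] [0.5042 0.0564 0.058 ] [0.5084 0.0742 0.058 ]
[0.462  0.1632 0.012 ]
[0.4628 0.2513 0.012 ]
[0.5597 0.2506 0.012 ]
[0.5597 0.1644 0.012 ]
```

Call:
carry_out:
  increments:
    - [0,[0,0,0],4.9]
    - [0,[-22.6,-27.7,0],0]
    - [0,[-22.6,-27.7,0],0]
    - [0,[0,0,30],0]
    - [0,[0,0,30],0]
    - [0,[0,0,30],0]
    - [0,[0,0,20],0]
    - [0,[0,0,0],0]

```text
time: 2.55
tool_pos: [0.5274, 0.0594, 0.1057]
ee_rot: [-3.14, -0.007, 2.905]
wrist_force: [-1.0, -0.2, -0.5]
width: 0.0937
finger_force: 0.0
```

```bash
python3 - <<'E'
from h import *
o=robot.get_obs();print(o['time'],o['tool_pos'],o['ee_rot'],o['wrist_force'])
i=robot.snapshot('wrist');c=robot.get_calibration('wrist')
for p in [(.4526,.0773,.006),(.607,.0399,.006),(.530,.059,.058),(.5115,.208,.092)]: print(proj(c,p))
cv2.imwrite('pics/w2.png',cv2.convertScaleAbs(i,alpha=1.5))
E
```

```text
2.55 [0.52739943 0.05942688 0.10569066] [-3.13979107 -0.00745381  2.90451759] [-0.99532696 -0.20466927 -0.54523428]
(np.float64(278.20775050430916), np.float64(114.77170330199722))
(np.float64(278.2007612428293), np.float64(284.74314908579834))
(np.float64(278.33556702539636), np.float64(225.9787889081876))
(np.float64(516.5498168723707), np.float64(161.148684869229))
```

View pics/w2.png

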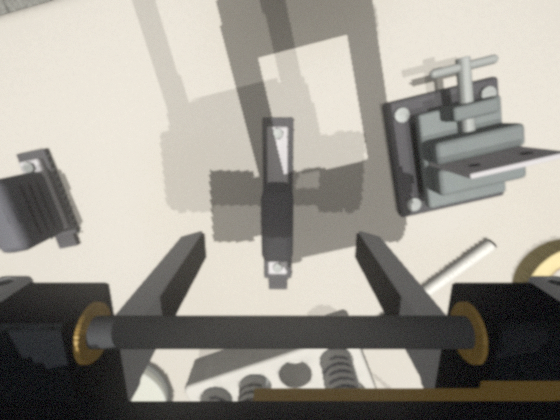

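The grip is centred between the fingers at column 278, with the heel at row 118 and the toe at row 288. Descending and gripping.

Call:
carry_out:
  increments:
    - [0,[-3,0,25],0]
    - [0,[0,0,25],0]
    - [0,[0,0,20],0]
    - [0,[0,0,3],0]
    - [0,[0,0,0],0]

```text
time: 3.1
tool_pos: [0.5337, 0.0586, 0.0377]
ee_rot: [3.141, 0.001, 2.905]
wrist_force: [0.4, 0.1, 0.2]
width: 0.0941
finger_force: 0.0
```

Call:
carry_out:
  increments:
    - [255,[0,0,0],0]
    - [255,[0,0,0],0]
    - [255,[0,0,0],0]
    - [255,[0,0,0],0]
    - [255,[0,0,0],0]
    - [255,[0,0,0],0]
    - [255,[0,0,0],0]
    - [255,[0,0,0],0]

```text
time: 3.9
tool_pos: [0.533, 0.0584, 0.0364]
ee_rot: [3.142, -0.0, 2.905]
wrist_force: [0.8, -0.5, -0.1]
width: 0.0333
finger_force: 0.0
```

Call:
carry_out:
  increments:
    - [255,[0,0,0],0]
    - [255,[0,0,0],0]
    - [255,[0,0,0],0]
    - [255,[0,0,0],0]
    - [255,[0,0,0],0]

```text
time: 4.4
tool_pos: [0.533, 0.0583, 0.0365]
ee_rot: [-3.141, 0.0, 2.905]
wrist_force: [0.0, -1.1, 0.2]
width: 0.0241
finger_force: 30.0
```

Call:
carry_out:
  increments:
    - [255,[0,0,-10],0]
    - [255,[0,0,-25],0]
    - [255,[0,0,-35],0]
    - [255,[0,0,-40],0]
    - [255,[0,0,-20],0]
    - [255,[0,0,0],0]
    - [255,[0,0,0],0]

```text
time: 5.1
tool_pos: [0.5327, 0.0588, 0.1659]
ee_rot: [3.141, -0.001, 2.905]
wrist_force: [0.7, -0.4, -3.8]
width: 0.0241
finger_force: 30.0
```

Call:
carry_out:
  increments:
    - [255,[0,0,0],-6.7]
    - [255,[0,0,0],-6.7]
    - [255,[14,37,0],0]
    - [255,[14,37,0],0]
    - [255,[14,37,0],0]
    - [255,[14,38,0],0]
    - [255,[0,0,0],0]
    - [255,[0,0,0],0]

```text
time: 5.9
tool_pos: [0.4758, 0.2079, 0.1639]
ee_rot: [-3.14, -0.004, 3.141]
wrist_force: [0.5, 0.0, -3.2]
width: 0.024
finger_force: 30.0
```

```bash
python3 - <<'E'
from h import *
o=robot.get_obs();print(o['time'],o['tool_pos'],o['ee_rot'],o['wrist_force'],o['width'])
a=robot.snapshot('scene');b=robot.snapshot('side');c=robot.snapshot('wrist')
for n,p in (('scene',(.5115,.208,.092)),('side',(.5115,.208,.092)),('wrist',(.5115,.208,.092))):
    k=robot.get_calibration(n);print(n,proj(k,p),proj(k,(.5115,.236,.092)),'toe',proj(k,(.557,.208,.13)),'heel',proj(k,(.397,.208,.13)))
f=lambda i,x,y:cv2.resize(i[y:y+130,x:x+130],(390,390),interpolation=3)
m=np.hstack([f(a,140,100),f(b,195,170)])
cv2.imwrite('pics/m.png',cv2.convertScaleAbs(m,alpha=1.5))
cv2.imwrite('pics/w3.png',cv2.convertScaleAbs(c,alpha=1.5))
E
```

```text
5.9 [0.47582195 0.20790455 0.16389114] [-3.13984547 -0.00437478  3.14118945] [ 0.54694953  0.0040552  -3.15363834] 0.02396178003659375
scene (np.float64(210.89365298496438), np.float64(181.13651259720586)) (np.float64(200.16663806831428), np.float64(175.85970631391763)) toe (np.float64(226.96503479250893), np.float64(153.79583793670463)) heel (np.float64(161.37475578208966), np.float64(190.84284732453386))
side (np.float64(248.30554795491122), np.float64(263.8963184854769)) (np.float64(243.45348012025804), np.float64(276.06559277438254)) toe (np.float64(220.92713752819458), np.float64(243.91656909288554)) heel (np.float64(315.1325115632238), np.float64(259.64250481695257))
wrist (np.float64(280.91709341559215), np.float64(253.21008684742512)) (np.float64(314.2210999936828), np.float64(253.12508337251683)) toe (np.float64(281.14621795375353), np.float64(329.4618218696169)) heel (np.float64(280.55539262857855), np.float64(110.52036500695066))
```

View pics/m.png

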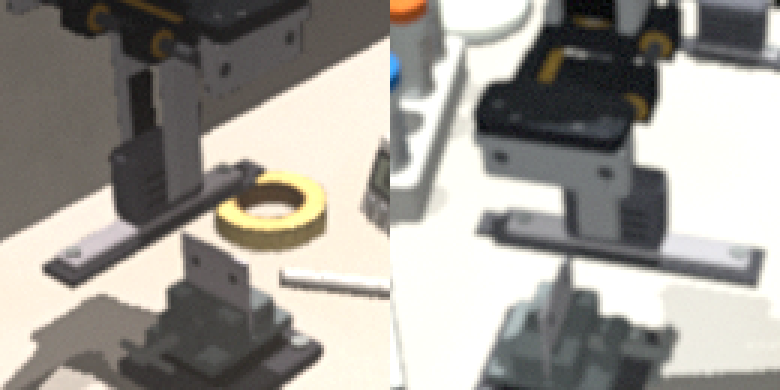

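View pics/w3.png

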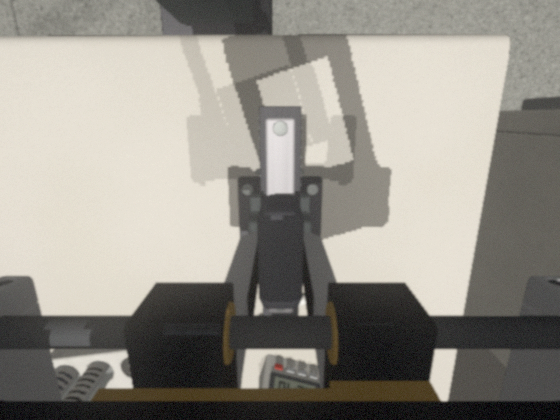

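Both views show the file square over the plate, and its toe end is over the edge. Lowering in small steps.

Call:
carry_out:
  increments:
    - [255,[0,0,12],0]
    - [255,[0,0,12],0]
    - [255,[0,0,5],0]
    - [255,[0,0,0],0]
    - [255,[0,0,0],0]

```text
time: 6.55
tool_pos: [0.4774, 0.2074, 0.1372]
ee_rot: [-3.142, -0.0, 3.139]
wrist_force: [-0.8, -0.2, -2.7]
width: 0.0237
finger_force: 30.0
```

Call:
carry_out:
  increments:
    - [255,[0,0,3],0]
    - [255,[0,0,0],0]
    - [255,[0,0,0],0]

```text
time: 6.85
tool_pos: [0.4775, 0.2077, 0.1347]
ee_rot: [3.141, 0.0, 3.139]
wrist_force: [0.9, 0.5, -2.5]
width: 0.0237
finger_force: 30.0
```

Call:
carry_out:
  increments:
    - [255,[0,0,2],0]
    - [255,[0,0,0],0]
    - [255,[0,0,0],0]

```text
time: 7.15
tool_pos: [0.4774, 0.2076, 0.1324]
ee_rot: [3.142, -0.0, 3.139]
wrist_force: [0.3, 0.4, -1.6]
width: 0.0236
finger_force: 30.0
```

Call:
carry_out:
  increments:
    - [255,[0,0,2],0]
    - [255,[0,0,0],0]
    - [255,[0,0,0],0]

```text
time: 7.45
tool_pos: [0.4773, 0.2075, 0.1303]
ee_rot: [-3.142, -0.0, 3.139]
wrist_force: [-0.1, -1.2, -2.3]
width: 0.0239
finger_force: 30.0
```

Call:
carry_out:
  increments:
    - [255,[0,0,2],0]
    - [255,[0,0,0],0]
    - [255,[0,0,0],0]

```text
time: 7.75
tool_pos: [0.4774, 0.2076, 0.1285]
ee_rot: [3.142, 0.0, 3.139]
wrist_force: [0.5, 0.0, -3.3]
width: 0.024
finger_force: 30.0
```

Call:
carry_out:
  increments:
    - [255,[0,0,2],0]
    - [255,[0,0,0],0]
    - [255,[0,0,0],0]

```text
time: 8.05
tool_pos: [0.4778, 0.2076, 0.127]
ee_rot: [3.141, 0.001, 3.139]
wrist_force: [0.5, -0.3, -0.8]
width: 0.024
finger_force: 30.0
```

```bash
python3 - <<'E'
from h import *
import time
for k in range(6):
    o=robot.get_obs();print(o['time'],o['tool_pos'],o['wrist_force'],o['wrist_torque']);robot.snapshot('side')
E
```

```text
8.05 [0.47775998 0.20761348 0.12704598] [ 0.50640237 -0.26066473 -0.77034565] [-0.04959472 -0.0960935   0.01052067]
8.1 [0.47773855 0.20760372 0.12701628] [-0.00617141 -0.11314713 -0.09678045] [-0.03127992 -0.04944951  0.04808383]
8.15 [0.47771003 0.20760313 0.1269408 ] [-0.29591217  0.39861669  0.15559539] [-0.04917549 -0.02639008 -0.06511151]
8.2 [0.47769028 0.20763252 0.12691461] [-0.048187   -0.37035717  0.46638401] [-0.04534591 -0.07891568 -0.0011134 ]
8.25 [0.4776604  0.20761911 0.12684564] [-0.91221307 -0.27894167 -0.11863042] [-0.01260978 -0.06271245 -0.02808805]
8.3 [0.47763776 0.20763004 0.12677266] [-0.15074506  0.52528328 -0.55512272] [-0.01398758 -0.03966309  0.01994051]
```

Contact at TCP z≈0.128, about 2.5 N now. Pressing slightly more, then pushing stroke 1.

Call:
carry_out:
  increments:
    - [255,[0,0,1.5],0]
    - [255,[0,0,0],0]
    - [255,[-3,0,0],0]
    - [255,[-6,0,0],0]
    - [255,[-6,0,0],0]
    - [255,[-6,0,0],0]
    - [255,[-6,0,0],0]
    - [255,[-6,0,0],0]

```text
time: 9.15
tool_pos: [0.5108, 0.2075, 0.1248]
ee_rot: [3.141, -0.001, 3.139]
wrist_force: [-2.9, -0.1, 2.8]
width: 0.0239
finger_force: 30.0
```

Call:
carry_out:
  increments:
    - [255,[-6,0,0],0]
    - [255,[-6,0,0],0]
    - [255,[-6,0,0],0]
    - [255,[-6,0,0],0]
    - [255,[-6,0,0],0]
    - [255,[-6,0,0],0]
    - [255,[-4,0,0],0]
    - [255,[-2,0,0],0]

```text
time: 9.95
tool_pos: [0.5528, 0.2073, 0.1249]
ee_rot: [3.142, -0.0, 3.139]
wrist_force: [-1.5, -0.3, 2.5]
width: 0.024
finger_force: 30.0
```

Call:
carry_out:
  increments:
    - [255,[-1,0,-4],0]
    - [255,[0,0,-10],0]
    - [255,[0,0,-15],0]
    - [255,[0,0,0],0]
    - [255,[0,0,0],0]
    - [255,[0,0,0],0]

```text
time: 10.55
tool_pos: [0.5533, 0.2073, 0.1537]
ee_rot: [-3.142, -0.0, 3.139]
wrist_force: [-0.4, 0.5, -3.4]
width: 0.0237
finger_force: 30.0
```

Call:
carry_out:
  increments:
    - [255,[15,0,0],0]
    - [255,[20,0,0],0]
    - [255,[20,0,0],0]
    - [255,[20,0,0],0]
    - [255,[0,0,0],0]
    - [255,[0,0,0],0]

```text
time: 11.15
tool_pos: [0.4785, 0.2076, 0.1538]
ee_rot: [-3.142, 0.001, 3.139]
wrist_force: [-0.3, 0.2, -2.6]
width: 0.0238
finger_force: 30.0
```

```bash
python3 - <<'E'
from h import *
o=robot.get_obs();print(o['time'],o['tool_pos'],o['ee_rot'],o['wrist_force'])
a=robot.snapshot('scene');b=robot.snapshot('side')
f=lambda i,x,y:cv2.resize(i[y:y+130,x:x+130],(390,390),interpolation=3)
cv2.imwrite('pics/m2.png',cv2.convertScaleAbs(np.hstack([f(a,140,100),f(b,195,170)]),alpha=1.5))
E
```

```text
11.15 [0.47852203 0.20757145 0.15380343] [-3.14156005e+00  6.61909250e-04  3.13915441e+00] [-0.25440719  0.15486453 -2.59816574]
```

View pics/m2.png

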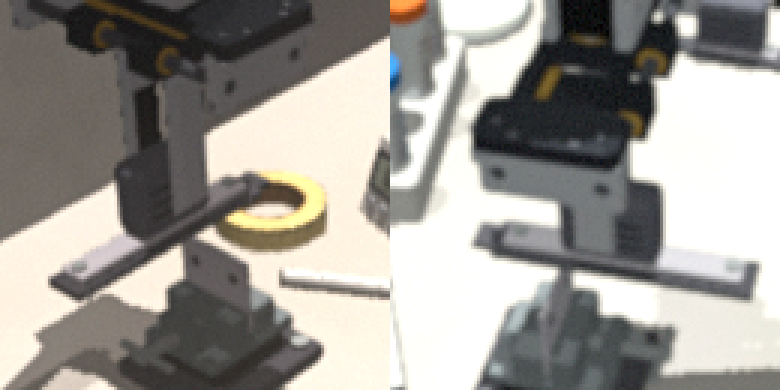

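File still held as before, clear of the plate at the front position. Stroke 2.

Call:
carry_out:
  increments:
    - [255,[0,0,12],0]
    - [255,[0,0,8],0]
    - [255,[0,0,4],0]
    - [255,[0,0,2],0]
    - [255,[0,0,1.5],0]
    - [255,[0,0,1.5],0]
    - [255,[0,0,0],0]
    - [255,[0,0,0],0]

```text
time: 12.05
tool_pos: [0.4788, 0.2073, 0.1257]
ee_rot: [-3.141, 0.001, 3.139]
wrist_force: [-0.6, -2.7, 1.3]
width: 0.024
finger_force: 30.0
```

Call:
carry_out:
  increments:
    - [255,[0,0,0],0]
    - [255,[-3,0,0],0]
    - [255,[-6,0,0],0]
    - [255,[-6,0,0],0]
    - [255,[-6,0,0],0]
    - [255,[-6,0,0],0]
    - [255,[-6,0,0],0]

```text
time: 12.75
tool_pos: [0.5119, 0.2076, 0.1249]
ee_rot: [3.141, -0.001, 3.139]
wrist_force: [-4.7, -0.0, 2.6]
width: 0.024
finger_force: 30.0
```

Call:
carry_out:
  increments:
    - [255,[-6,0,0],0]
    - [255,[-6,0,0],0]
    - [255,[-6,0,0],0]
    - [255,[-6,0,0],0]
    - [255,[-6,0,0],0]
    - [255,[-6,0,0],0]
    - [255,[-4,0,0],0]
    - [255,[-2,0,0],0]

```text
time: 13.55
tool_pos: [0.5538, 0.2073, 0.1249]
ee_rot: [3.142, -0.0, 3.139]
wrist_force: [-3.7, -0.5, 2.3]
width: 0.0239
finger_force: 30.0
```

Call:
carry_out:
  increments:
    - [255,[-1,0,-4],0]
    - [255,[0,0,-10],0]
    - [255,[0,0,-16],0]
    - [255,[0,0,-16],0]
    - [255,[0,0,0],0]
    - [255,[10,-37,0],0]
    - [255,[10,-37,0],0]
    - [255,[2,-37,0],0]

```text
time: 14.35
tool_pos: [0.5311, 0.0955, 0.1701]
ee_rot: [-3.141, -0.001, 3.14]
wrist_force: [0.3, -0.3, -2.5]
width: 0.0237
finger_force: 30.0
```

Call:
carry_out:
  increments:
    - [255,[0,-38,0],0]
    - [255,[0,0,0],6.7]
    - [255,[0,0,0],6.7]
    - [255,[0,0,30],0]
    - [255,[0,0,30],0]
    - [255,[0,0,30],0]
    - [255,[0,0,20],0]
    - [255,[0,0,0],0]

```text
time: 15.15
tool_pos: [0.5287, 0.0582, 0.0563]
ee_rot: [-3.139, -0.008, 2.905]
wrist_force: [-1.1, -0.2, -3.2]
width: 0.0237
finger_force: 30.0
```

Call:
carry_out:
  increments:
    - [255,[0,0,12],0]
    - [255,[0,0,6],0]
    - [255,[0,0,2],0]
    - [255,[0,0,0],0]
    - [255,[0,0,0],0]

```text
time: 15.65
tool_pos: [0.5326, 0.0585, 0.0418]
ee_rot: [3.141, 0.001, 2.905]
wrist_force: [-0.1, 0.3, -2.2]
width: 0.0239
finger_force: 30.0
```

Call:
carry_out:
  increments:
    - [255,[0,0,3],0]
    - [255,[0,0,2],0]
    - [255,[0,0,0.5],0]
    - [255,[0,0,0],0]

```text
time: 16.05
tool_pos: [0.5325, 0.0584, 0.0364]
ee_rot: [3.141, 0.001, 2.905]
wrist_force: [-1.5, -0.5, 2.8]
width: 0.0236
finger_force: 30.0
```

Call:
carry_out:
  increments:
    - [0,[0,0,0],0]
    - [0,[0,0,0],0]
    - [0,[0,0,0],0]
    - [0,[0,0,0],0]
    - [0,[0,0,0],0]
    - [0,[0,0,0],0]
    - [0,[0,0,0],0]
    - [0,[0,0,0],0]

```text
time: 16.85
tool_pos: [0.5321, 0.0584, 0.0355]
ee_rot: [3.141, 0.0, 2.905]
wrist_force: [0.4, -0.3, -0.2]
width: 0.0843
finger_force: 0.0
```

Call:
carry_out:
  increments:
    - [0,[0,0,-10],0]
    - [0,[0,0,-30],0]
    - [0,[0,0,-40],0]
    - [0,[0,0,-40],0]
    - [0,[0,0,-40],0]
    - [0,[0,0,0],0]
    - [0,[0,0,0],0]

```text
time: 17.55
tool_pos: [0.5327, 0.0584, 0.1975]
ee_rot: [3.141, 0.004, 2.905]
wrist_force: [0.1, -0.4, -1.2]
width: 0.094
finger_force: 0.0
```

```bash
python3 - <<'E'
from h import *
o=robot.get_obs();print(o['time'],o['tool_pos'],o['width'],o['wrist_force'])
a=robot.snapshot('scene');b=robot.snapshot('side')
f=lambda i,x,y:cv2.resize(i[y:y+130,x:x+130],(390,390),interpolation=3)
cv2.imwrite('pics/m3.png',cv2.convertScaleAbs(np.hstack([f(a,210,170),f(b,205,180)]),alpha=1.4))
E
```

```text
17.55 [0.53273982 0.05843748 0.19748442] 0.09402670876871602 [ 0.07241624 -0.44230511 -1.23398309]
```

View pics/m3.png

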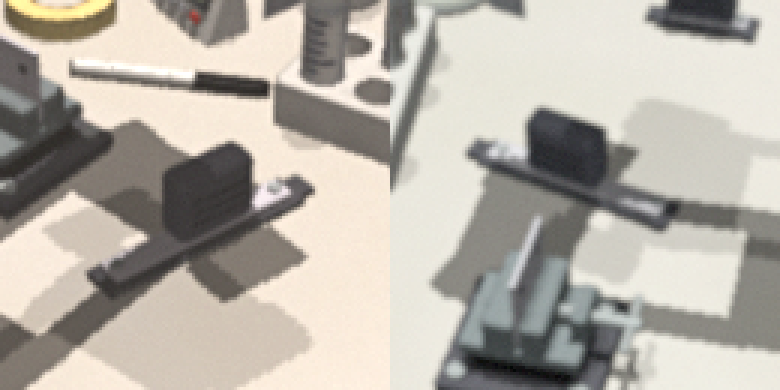

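The file lies flat and released, clear of the vise, and the short file hasn't been touched. Handing in.

```bash
python3 -c "
from bench import robot
print(robot.close_job())"
```

```text
the job is handed in; nothing more can be done
None
```

I made both push strokes with the long file, lifting it clear after each, then laid it flat on the bench away from the vise without touching the short file; the job is handed in, but no verdict came back.

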